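# Open the latched pencil display case on the shop counter

### The arm

A 6-joint arm with a two-finger parallel gripper is mounted at the origin on the work surface. World frame = base frame: x ahead of the robot, y to its left, z up, the work surface at z = 0. Lengths are in mm, angles in rad, forces in N, time in s.
With the tool pointing down it reaches from about 350 to 875 mm from the base axis. Payload 4.2 kg.
Tool frame: the origin (TCP) lies at the very end of the fingers, on their centre line; the grasp point (between the pads) lies 19 mm behind it (arm.pinch_z is the distance from the TCP to the grasp point, in mm); x points along the fingers, y is the direction in which the jaws open and shut, and the axes are right-handed (so a half turn about x gives the same grasp; the last joint's range is limited). The gripper opens to 85 mm and grips with 20 to 120 N. Pads are 22 mm wide; open, the fingers measure 114 mm over their backs; the gripper's body (76 mm by 85 mm) begins 54 mm behind the grasp point. The pads swing forward as they close: fully open they stand 13 mm farther back than shut.
Start: joints at [1.384, 0.385, 0.008, 0, -1.194, -0.259], TCP at [269.454, 563.909, 231.312] pointing down, gripper open.
Joint ranges: [-3.14, 3.14], [-1.21, 2.06], [-1.07, 1.41], [-3.16, 2.05], [-2.99, -0.16], [-3.1, 3.1]. Speed limits (rad/s): [2.79, 2.79, 3.14, 3.14, 3.14, 3.14].

### API

Orientations are given as a unit quaternion [x, y, z, w].
In Python, from bench import arm gives the robot as it stands.
- The arm moves only by the tool drive_tool, never from a script. Its argument "motion" is a list of rows, each a list of 4 numbers: the shift along the tool's x, y, z in mm, then the turn about the tool's x in degrees. In form: [[dx, dy, dz, spin], ...]. A call has 1 to 10 rows; each row shifts and turns the commanded pose from where the row before left it, along the tool's axes as they then stand; what a row does not reach is not made up. A row lasts 1/12 s, in which the tool goes at most 41.7 mm and 7.16 degrees, less where a joint would pass 70% of its speed; a pose out of reach is approached as far as the arm can. A call with a gripper value outside its range is refused whole. "grip" is the finger opening in mm, from 0 to 85.4, set as the call begins (left out, the last holds). The fingers move at their own pace and stop on an object; the grip force is fixed at half the most. Time passes only in rows, so rows that do not move let the fingers close. It gives the time, the measured TCP pose, the force and the opening at its end, in the units of the state.
- arm.read_state(): the state, without advancing time (a new reading comes with each control period).
- arm.get_image(name): name is "scene" or "top" or "wrist"; returns the picture (420x560x3 uint8, red, green, blue); there is no depth.
- arm.calibration(name): a dict with "K" (3x3 intrinsics, pixels), "eye" and "attitude" of the camera in the world; the wrist camera has in their place "T_tool_cam" (4x4, takes a point from camera to tool coordinates, whose origin is the TCP and whose axes are the tool frame's). Camera axes: x right, y up, looking along -z (the intrinsics and any distortion apply to the point x, -y, -z); pixel columns grow to the right and rows downward; lengths in mm; the calibration is good to about 2 mm. A picture is of the moment at which its call begins: read the wrist's pose just before it. calibration takes no time and is no camera call.
- arm.job_done(): hands the job in, once; it reports no verdict.
The state is a dict: "clock": time; "joints": joint angles; "joint_vel": joint speeds; "joint_efforts": joint torques, N m; "position": TCP position; "ee_rot": TCP orientation; "contact_force": force on the tool from outside, world axes, zero at the start; "wrist_torque": the same for the moment, N m; "gripper_width": finger opening in mm.
Only numpy, scipy, OpenCV 4.12 (cv2) and the standard library are available. Lean on these libraries where they do the work, as an engineer would, in place of code of your own. Each camera call takes 0.05 s, during which the arm holds its last target. There are 200 camera calls.

### The job

Open the small pencil display case on the counter for restocking: turn its black T-knob a full quarter turn to free the latch, then swing the lid all the way up to its stop and leave it standing open. You cannot see which way this latch opens: try it gently, and if it stops at once do not force it but turn it the other way. Do not press on the glass, and leave the pencil pot, the tin and the sharpener where they are.

Things in the scene. Friction and masses are not known exactly. Their poses are not given: they have to be found in the camera images.
- case: Aluminium countertop display case fixed to the counter: 190 mm deep (x), 340 mm wide (y), 85 mm high (z), walls 8 mm, open at the top under its lid. Origin: centre of its underside. Its front face (x = -95 mm in its frame) looks to the robot; the lid's hinge runs along its rear top edge. The latch keeper inside its front wall is closed by a steel tab at its left or right end, out of sight.
- lid (a joint): Hinge angle of the lid in rad: 0 shut, grows as the front edge rises, 1.30 at its open stop (about 75 degrees up). The lid with its glass weighs about 0.8 kg; stiff friction hinges (about 1.1 N m) hold it at whatever angle it is left, so it takes about 8 N upward at the lip to raise it.
- lip (a point): Middle of the lower front edge of the lid. Axes: x from lip to hinge, y along the hinge line, z out of the lid's outer side. The lid is 340 mm wide, 14 mm thick, 215 mm from lip to hinge line. Its front 25 mm overhang the case's front face as a finger pull, 85 mm above the counter when shut, nothing beneath. The front rail is aluminium for 82 mm behind the lip, then comes the glass.
- lid_hinge (a point): Middle of the lid's hinge line, at the level of the lid's underside (85 mm above the counter), same axes as lip; the lid turns about its y axis.
- pane: The clear glass pane in the lid, 115 mm by 296 mm by 4 mm, its top 11 mm above the lid's underside. Origin: centre of the pane, at the level of the lid's underside. Fragile.
- knob (a joint): Angle of the T-knob in rad: 0 locked (bar at right angles to the lip), positive anticlockwise from above, ends at -1.571 and +1.571; the lid is free beyond about 1.0 rad. On one side, hidden and different from case to case, it meets a firm stop within 0.3 rad; the other way it turns to its end. It takes about 0.11 N m (4 N at 28 mm from the axis) and stays where it is left.
- knob_top (a point): Middle of the top of the T-knob, on its axis, 38 mm above the top of the lid's front rail, 62 mm behind the lip. Axes turn with the knob: x along the bar, z up its axis. The black bar is 72 mm long, 14 mm wide and 22 mm deep, on a hub of 22 mm diameter; 16 mm are free under the bar's arms. Under the rail a cam tongue turns with it, locking the lid to the case's front wall.
- pencil_pot: Loose black round pot of pencils, 76 mm across, about 175 mm high with the pencils. Bystander. Origin: centre of its underside.
- pencil_tin: Loose flat steel tin with a grey lid, 102 x 192 x 22 mm. Bystander. Origin: centre of its underside.
- sharpener: Loose grey desk pencil sharpener with a crank at its rear, 85 x 65 mm foot, about 105 mm high. Bystander. Origin: centre of its underside.

How it is judged (in metres and radians):
On the way:
1. the T-knob is turned at least 1.3 rad from locked, either way, with the lid still down ((value of joint knob above 1.3 rad or value of joint knob below -1.3 rad) and value of joint lid below 0.15 rad), for 0.2 s.
At the end, for the whole second after the job is handed in: the lid stands open at its stop (hinge above 1.2 rad of 1.30) and at rest, with the T-knob still turned open (more than 1.2 rad from locked, either way) (value of joint lid above 1.2 rad and velocity of joint lid between -0.05 and 0.05 rad/s and (value of joint knob above 1.2 rad or value of joint knob below -1.2 rad)); the robot touches nothing.
It fails at once if the latch is forced against its blocked side (more than 40 N between its cam tongue and the stop, which is about 1 N m at the knob or 35 N sideways on its arm) (contact force between knob and keeper_tab above 40 N).
It fails at once if the glass is pressed (more than 5 N) (contact force between anything else and pane above 5 N).
It fails at once if a bystander is moved by more than 30 mm (distance of any of pencil_pot, pencil_tin, sharpener from where it was at the start of the episode above 0.03 m).
It also fails if it takes over 72 s, if anything falls off the work surface, if the arm or the gripper's body presses on something with over 40 N, if the wrist force passes 120 N, or if a joint passes its speed limit or range.

## Working session

There is one attempt and no reset: what is moved stays moved. The work goes in short steps, Python scripts to look and compute and a tool call to move; the robot and the scene stay as the last step left them, time stands still between calls to the robot, and variables do not carry over. Pictures are saved under pics/ and viewed, about 8 in all and at most 12, crops included, and the job is handed in when it is done.

Besides the shell and the picture viewer there is one more tool, called in YAML: its name, and indented under it one key for each argument. drive_tool: Moves the arm, as the interface text tells. Its arguments: {"type":"object","properties":{"motion":{"type":"array"},"grip":{"type":"number"}},"required":["motion"]}

```bash
mkdir -p pics; ls
python3 - <<'E'
from bench import arm
import cv2
for n in("scene","top"):
    cv2.imwrite(f"pics/{n}1.png",arm.get_image(n)[:,:,::-1]); print(n,arm.calibration(n))
print(arm.calibration("wrist")); print(arm.read_state())
E
```

```text
pics
scene {'K': array([[485.40668737,   0.        , 278.99356349],
       [  0.        , 485.40668737, 220.51500808],
       [  0.        ,   0.        ,   1.        ]]), 'eye': array([1155.62077013, -412.00542904, 1104.72876874]), 'attitude': array([0.26659137, 0.13170598, 0.40093562, 0.86650632])}
top {'K': array([[419.06021951,   0.        , 279.87701778],
       [  0.        , 419.06021951, 212.67981594],
       [  0.        ,   0.        ,   1.        ]]), 'eye': array([ 528.30690745,    8.42816712, 1094.90315644]), 'attitude': array([-0.01608575,  0.03669482,  0.71098928, -0.70206052])}
{'K': array([[370.72972992,   0.        , 281.86547718],
       [  0.        , 370.72972992, 212.76833216],
       [  0.        ,   0.        ,   1.        ]]), 'T_tool_cam': array([[ 6.71489060e-04,  2.98571794e-01, -9.54386941e-01,
        -1.44110262e+02],
       [ 9.99999726e-01,  9.54475688e-05,  7.33441330e-04,
         1.19139417e-01],
       [ 3.10078807e-04, -9.54387172e-01, -2.98571648e-01,
        -7.63841127e+01],
       [ 0.00000000e+00,  0.00000000e+00,  0.00000000e+00,
         1.00000000e+00]])}
{'clock': 0.1, 'joints': array([ 1.38361942e+00,  3.85463810e-01,  6.75608908e-03, -3.99835064e-04,
       -1.19401286e+00, -2.58594115e-01]), 'joint_vel': array([-0.00112001, -0.00104382,  0.00473415,  0.00191339,  0.00017501,
       -0.00014248]), 'joint_efforts': array([-4.46862150e-04, -3.93321276e+01,  1.88927042e+01,  4.19783145e+00,
       -2.60055291e-03,  5.85259883e-06]), 'position': array([269.24241055, 563.45162612, 230.34326087]), 'ee_rot': array([-0.68949668,  0.15703754,  0.68971073,  0.15566838]), 'contact_force': array([0.71245466, 0.16775527, 0.68147779]), 'wrist_torque': array([ 0.00975028, -0.00717653, -0.01070671]), 'gripper_width': 85.5238211274542}
```

View pics/top1.png

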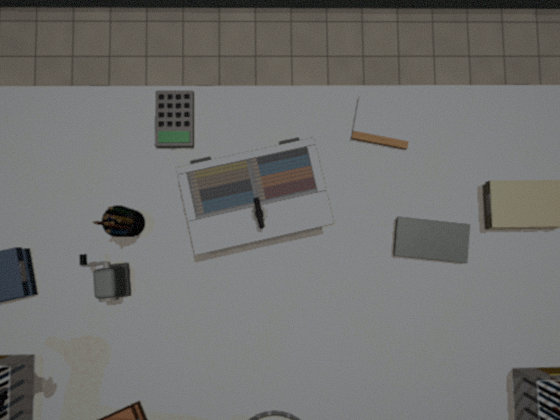

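View pics/scene1.png

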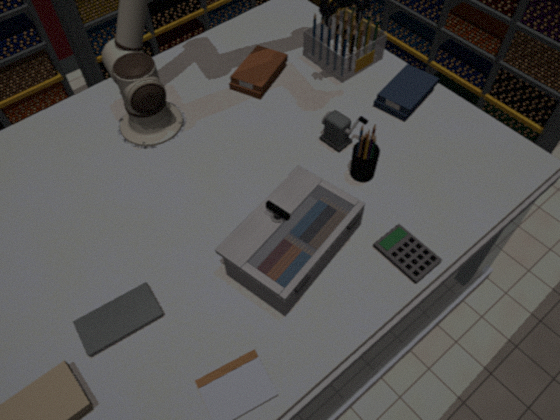

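The top view shows the case, with lid corners near (178,166), (315,138), (332,222) and (194,254), and the knob at about (259,212). The pot is at (124,221), the sharpener at (112,281) and the tin at (431,240). In the scene view the lid is shut. Next is an enlarged crop for accuracy.

Run:
```python
import cv2
im=cv2.imread("pics/top1.png")[130:265,165:345]
cv2.imwrite("pics/crop1.png",cv2.convertScaleAbs(cv2.resize(im,None,fx=4.4,fy=4.4,interpolation=cv2.INTER_CUBIC),alpha=1.4))
```

```text
(no output)
```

View pics/crop1.png

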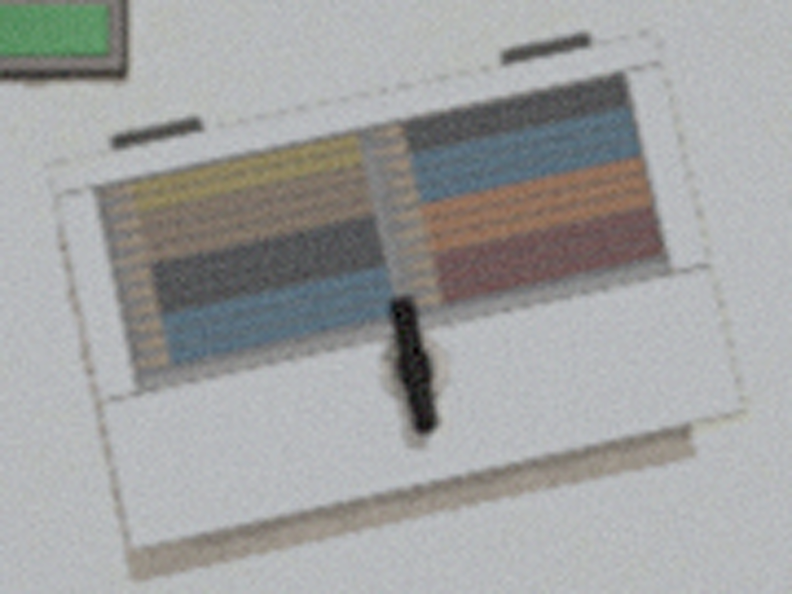

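Crop pixel positions: lid corners at (48,163), (660,35), (747,410) and (130,547), the rail seam from (107,398) to (708,265), and the knob bar from (402,300) to (426,430).

```bash
cat > h.py <<'E'
from bench import arm
import numpy as np, cv2
from scipy.spatial.transform import Rotation as R
from scipy.optimize import least_squares
def cam(n,st=None):
    c=arm.calibration(n)
    if n=="wrist":
        A=R.from_quat(st["ee_rot"]).as_matrix();T=c["T_tool_cam"]
        return c["K"],A@T[:3,:3],A@T[:3,3]+st["position"]
    return c["K"],R.from_quat(c["attitude"]).as_matrix(),c["eye"]
def proj(P,K,A,e):
    p=(np.atleast_2d(P)-e)@A
    return np.c_[K[0,0]*p[:,0]/-p[:,2]+K[0,2],K[1,1]*-p[:,1]/-p[:,2]+K[1,2]]
def lidpts(v,L):  # v: lip x,y,yaw ; L lid-frame points (z above lid underside)
    r=R.from_euler('z',v[2]).as_matrix()
    return np.asarray(L,float)@r.T+[v[0],v[1],85]
E
python3 - <<'E'
from h import *
px=np.array([[48,163],[660,35],[747,410],[130,547],[107,398],[708,265],[414,365]])/4.4+[165,130]
L=[[215,170,14],[215,-170,14],[0,-170,14],[0,170,14],[82,170,14],[82,-170,14],[62,0,52]]
c=cam("top")
for w in (range(7),range(4)):
    w=list(w)
    f=least_squares(lambda v:(proj(lidpts(v,np.array(L)[w]),*c)-px[w]).ravel(),[550,50,0.2])
    print(f.x,np.round(f.fun,1), lidpts(f.x,[[62,0,52],[215,0,0]]))
E
```

```text
[5.40057851e+02 1.43530496e+01 2.05658918e-01] [ 0.4 -0.5 -0.3 -0.8  0.1  0.5  0.1  0.6 -1.7  0.5  1.2  0.1  0.3 -0.5] [[600.75130273  27.01420822 137.        ]
 [750.52707834  58.25868034  85.        ]]
[5.39932415e+02 1.46164615e+01 2.04877758e-01] [ 0.3 -0.5 -0.3 -0.8 -0.   0.6 -0.   0.6] [[600.63573878  27.23020504 137.        ]
 [750.43587562  58.35766888  85.        ]]
```

```bash
cat >> h.py <<'E'
def rel(target,yaw,st):
    "tool-frame shift to target (mm) and spin (deg) so tool y lies along world yaw, both half turns"
    A=R.from_quat(st["ee_rot"]).as_matrix()
    a=np.degrees(np.arctan2(A[1,1],A[0,1])); d=np.degrees(yaw)-a
    d=(d+90)%180-90
    return A.T@(np.array(target)-st["position"]),d,np.round(A,3)
E
python3 - <<'E'
from h import *
s=arm.read_state();print(arm.pinch_z,s["joints"])
for x in rel([600.7,27.1,230],.205+np.pi/2,s):print(x)
E
```

```text
18.700000000000003 [ 1.38361942e+00  3.85463810e-01  6.75608908e-03 -3.99835064e-04
 -1.19401286e+00 -2.58594115e-01]
[   1.08042113  340.9497807  -530.36722939]
37.29488984011277
[[-0.001 -0.431 -0.902]
 [-0.002 -0.902  0.431]
 [-1.     0.002 -0.   ]]
```

drive_tool:
  motion:
    - [0,21,-33,0]
    - [0,21,-33,0]
    - [0,21,-33,0]
    - [0,21,-33,0]
    - [0,21,-33,0]
    - [0,21,-33,0]
    - [0,21,-33,0]
    - [0,21,-33,0]
    - [0,21,-33,0]
    - [0,21,-33,0]

```text
clock: 0.93
position: [477.0, 230.3, 231.1]
ee_rot: [-0.689, 0.156, 0.69, 0.156]
contact_force: [0.2, 1.0, -0.1]
gripper_width: 85.4
```

drive_tool:
  motion:
    - [0,21,-33,0]
    - [0,21,-33,0]
    - [0,21,-33,0]
    - [0,21,-33,0]
    - [0,21,-33,0]
    - [0,21,-33,0]
    - [0,0,0,7]
    - [0,0,0,7]
    - [0,0,0,7]
    - [0,0,0,7]

```text
clock: 1.77
position: [600.8, 32.5, 230.5]
ee_rot: [-0.63, 0.321, 0.631, 0.32]
contact_force: [-0.1, 0.2, -0.7]
gripper_width: 85.6
```

Run:
```python
from h import *
s=arm.read_state();print(s["clock"],s["joints"],s["position"])
for x in rel([600.7,27.1,230],.205+np.pi/2,s):print(x)
```

```text
1.7667 [ 3.22662624e-01  3.46418488e-01 -5.21709815e-02 -3.69175682e-04
 -1.17374304e+00  3.06508830e-01] [600.76103978  32.47427633 230.47949137]
[ 0.48046885  3.21070916 -4.31010211]
65.70492975670714
[[-0.002 -0.809 -0.588]
 [-0.    -0.588  0.809]
 [-1.     0.001  0.001]]
```

drive_tool:
  motion:
    - [0,3.2,-4.3,0]
    - [0,0,0,-7.1]
    - [0,0,0,-7.1]
    - [0,0,0,-7.1]
    - [0,0,0,-7.1]
    - [0,0,0,-7.1]
    - [0,0,0,-7.1]
    - [0,0,0,-7.1]
    - [0,0,0,-7.1]
    - [0,0,0,-7.1]

```text
clock: 2.6
position: [600.7, 27.5, 231.0]
ee_rot: [-0.704, -0.067, 0.704, -0.067]
contact_force: [-0.2, -0.0, -0.9]
gripper_width: 85.5
```

drive_tool:
  motion:
    - [0,0,0,-1.8]
    - [0,0,0,0]
    - [0,0,0,0]

```text
clock: 2.85
position: [600.8, 27.5, 231.0]
ee_rot: [-0.703, -0.075, 0.703, -0.075]
contact_force: [0.5, -1.0, 0.2]
gripper_width: 85.5
```

Run:
```python
from h import *
s=arm.read_state();im=arm.get_image("wrist")[:,:,::-1].copy()
print(s["clock"],s["joints"],s["position"])
for x in rel([600.7,27.1,230],.205+np.pi/2,s):print(x)
L=[[26,0,52],[98,0,52],[62,0,52],[0,170,14],[0,-170,14],[82,-148,14],[82,148,14]]
for p in proj(lidpts([540,14.5,.205],L),*cam("wrist",s)):
    print(p); cv2.drawMarker(im,tuple(int(round(float(q))) for q in p),(0,0,255),cv2.MARKER_CROSS,8,1)
cv2.imwrite("pics/w1.png",cv2.convertScaleAbs(im,alpha=1.3))
```

```text
2.85 [ 3.14703908e-01  3.45120422e-01 -5.27491011e-02 -1.04401713e-04
 -1.17352491e+00  1.46913045e+00] [600.76011768  27.53731517 231.04660046]
[1.04667718 0.41476093 0.15057049]
-0.458228862644944
[[-0.001  0.211 -0.977]
 [-0.    -0.977 -0.211]
 [-1.    -0.     0.001]]
[282.01028534 264.29661552]
[282.8803158  162.47895924]
[282.42661019 215.57508009]
[ 74.98118871 271.65916652]
[488.45073088 274.81814319]
[478.24589069 176.57534542]
[ 86.86439585 173.49551362]
```

View pics/w1.png

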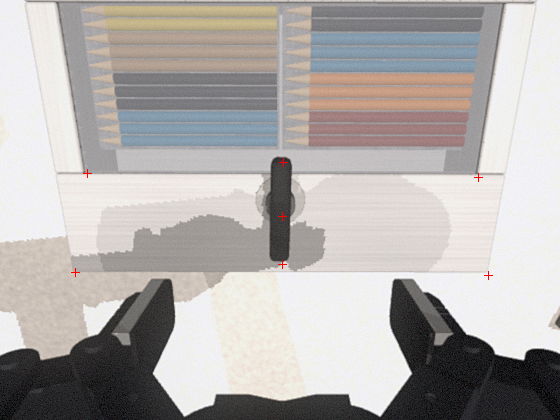

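The wrist view shows the predictions within a few pixels. The bar lies at rows 157–262, column 280, pointing straight at the gripper. I'll refine with a numeric profile.

Run:
```python
from h import *
s=arm.read_state();im=arm.get_image("wrist").astype(float).mean(2)
print(im[150:166,276:284].mean(1).round()); print(im[244:268,276:284].mean(1).round())
for r in (165,185,235,250): print(r,[np.interp(70,im[r-2:r+3,c].mean(0)[::k],np.arange(265,300)[c2][::k]) if 0 else 0 for k,c,c2 in []], np.where(im[r-2:r+3,262:300].mean(0)<80)[0][[0,-1]]+262)
for c in (100,200,360,460): 
    print(c, im[166:182,c-6:c+6].mean(1).round(), im[264:280,c-6:c+6].mean(1).round())
```

```text
[147. 150. 149. 150. 150. 152. 135.  82.  41.  38.  43.  43.  48.  47.
  49.  50.]
[ 46.  43.  47.  44.  45.  44.  43.  45.  46.  48.  46.  48.  45.  48.
  49.  45.  44.  81. 131. 142. 139. 143. 149. 158.]
165 [] [271 290]
185 [] [271 290]
235 [] [270 289]
250 [] [270 288]
100 [123. 123. 123. 123. 125. 128. 123. 123. 163. 178. 181. 182. 182. 182.
 183. 182.] [130. 131. 131. 131. 129. 128. 129. 129. 145. 150. 151. 152. 151. 151.
 151. 152.]
200 [148. 147. 149. 149. 144. 133. 128. 116. 157. 174. 178. 177. 177. 180.
 181. 181.] [120. 119. 118. 116. 117. 117. 118. 117. 147. 152. 151. 152. 153. 152.
 151. 152.]
360 [150. 151. 149. 149. 149. 134. 127. 114. 142. 160. 168. 169. 168. 167.
 167. 168.] [164. 163. 166. 167. 167. 165. 165. 153. 178. 188. 187. 186. 186. 186.
 185. 185.]
460 [121. 121. 122. 121. 121. 124. 127. 118. 138. 167. 180. 182. 181. 182.
 182. 183.] [178. 178. 178. 177. 176. 176. 174. 162. 168. 183. 186. 186. 187. 186.
 186. 186.]
```

Run:
```python
from h import *
s=arm.read_state()
for dx in (0,1,3):
    v=[540+dx*np.cos(.213),14.5+dx*np.sin(.213),.213]
    print(dx,"wrist far-top, near-top, near-bot, lipL,lipR, seam, sides",proj(lidpts(v,[[98,0,52],[26,0,52],[26,0,30],[0,170,14],[0,-170,14],[82,0,14],[62,7,52],[62,-7,52]]),*cam("wrist",s)).round(1).tolist())
    print("  top crop",((proj(lidpts(v,[[98,0,52],[26,0,52],[26,0,30]]),*cam("top"))-[165,130])*4.4).round().tolist())
```

```text
0 wrist far-top, near-top, near-bot, lipL,lipR, seam, sides [[281.7, 162.7], [281.8, 264.4], [281.8, 251.9], [75.4, 273.4], [488.7, 273.3], [281.8, 175.2], [271.4, 215.7], [292.1, 215.7]]
  top crop [[399.0, 296.0], [429.0, 431.0], [430.0, 432.0]]
1 wrist far-top, near-top, near-bot, lipL,lipR, seam, sides [[281.7, 161.1], [281.8, 263.1], [281.8, 250.7], [75.2, 272.3], [488.9, 272.2], [281.8, 173.9], [271.3, 214.3], [292.1, 214.3]]
  top crop [[398.0, 294.0], [429.0, 429.0], [429.0, 430.0]]
3 wrist far-top, near-top, near-bot, lipL,lipR, seam, sides [[281.7, 158.0], [281.8, 260.5], [281.8, 248.3], [74.8, 270.1], [489.3, 270.0], [281.8, 171.3], [271.3, 211.5], [292.1, 211.5]]
  top crop [[397.0, 291.0], [428.0, 425.0], [429.0, 427.0]]
```

drive_tool:
  motion:
    - [0,-0.2,-1.7,0]
    - [20,0,0,0]
    - [20,0,0,0]
    - [20,0,0,0]
    - [20,0,0,0]
    - [15,0,0,0]
    - [10,0,0,0]
    - [8,0,0,0]
    - [0,0,0,0]
  grip: 45

```text
clock: 3.7
position: [601.9, 28.1, 116.7]
ee_rot: [-0.702, -0.075, 0.704, -0.075]
contact_force: [0.1, -0.2, -0.4]
gripper_width: 44.8
```

drive_tool:
  motion:
    - [0,0,0,0]
    - [0,0,0,0]
    - [0,0,0,0]
    - [0,0,0,0]
    - [0,0,0,0]
    - [0,0,0,0]
  grip: 10

```text
clock: 4.2
position: [603.2, 29.3, 119.7]
ee_rot: [0.704, 0.075, -0.702, 0.075]
contact_force: [-2.1, 4.2, 5.8]
gripper_width: 12.6
```

Run:
```python
from h import *
s=arm.read_state();im=arm.get_image("wrist")[:,:,::-1]
for k in("clock","joints","position","contact_force","wrist_torque","gripper_width"):print(k,s[k])
cv2.imwrite("pics/w2.png",cv2.convertScaleAbs(im,alpha=1.3))
```

```text
clock 4.2
joints [ 3.15952402e-01  4.46450646e-01 -1.95681460e-01 -7.08210776e-04
 -9.25832088e-01  1.46777237e+00]
position [603.23600111  29.25525063 119.72428548]
contact_force [-2.12078661  4.21588389  5.80567996]
wrist_torque [ 1.42529268  0.66104836 -0.05675681]
gripper_width 12.579299171265664
```

View pics/w2.png

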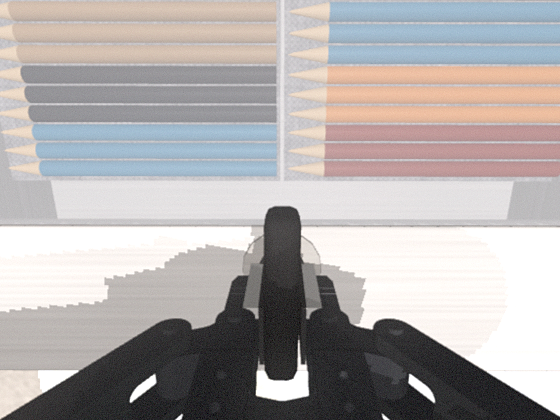

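The bar is gripped: it runs from row 208 to row 380 with the pads around (282,285). I'll check how well the grip is centred on the knob axis.

Run:
```python
from h import *
s=arm.read_state();c=cam("wrist",s);A=R.from_quat(s["ee_rot"]).as_matrix();p=s["position"]
f=np.array([np.cos(.213),np.sin(.213),0])
for z in (99,137): 
    q=np.array([p[0],p[1],z]); print(z,"axis",proj([q,q-36*f,q+36*f,q-20*f,q+20*f],*c).round(1).tolist())
```

```text
99 axis [[281.6, 261.6], [281.7, 325.7], [281.6, 189.4], [281.7, 298.1], [281.6, 222.5]]
137 axis [[281.4, 302.8], [281.5, 379.2], [281.2, 214.2], [281.4, 346.6], [281.3, 255.3]]
```

drive_tool:
  motion:
    - [0,0,0,-1.5]
    - [0,0,0,-1.5]
    - [0,0,0,-1.5]
    - [0,0,0,0]

```text
clock: 4.58
position: [603.2, 29.4, 119.7]
ee_rot: [0.701, 0.103, -0.699, 0.103]
contact_force: [-2.2, 5.8, 5.2]
gripper_width: 12.5
```

```bash
cat > st.py <<'E'
from h import *
s=arm.read_state()
for k in("clock","position","contact_force","wrist_torque","gripper_width"):print(k,np.round(s[k],2))
A=R.from_quat(s["ee_rot"]).as_matrix()
print("j6",s["joints"][5].round(3),"tool z yaw deg",np.degrees(np.arctan2(-A[1,2],-A[0,2])).round(2))
E
python3 st.py
```

```text
clock 4.58
position [603.21  29.39 119.72]
contact_force [-2.25  5.75  5.21]
wrist_torque [1.57 0.71 0.05]
gripper_width 12.47
j6 1.547 tool z yaw deg 16.75
```

drive_tool:
  motion:
    - [0,0,0,-1.5]
    - [0,0,0,-1.5]
    - [0,0,0,0]

```text
clock: 4.83
position: [603.2, 29.4, 119.7]
ee_rot: [0.698, 0.122, -0.696, 0.121]
contact_force: [-3.1, 5.7, 5.6]
gripper_width: 12.8
```

```bash
python3 st.py
```

```text
clock 4.83
position [603.2   29.43 119.75]
contact_force [-3.14  5.67  5.61]
wrist_torque [1.68 0.71 0.04]
gripper_width 12.8
j6 1.6 tool z yaw deg 19.75
```

drive_tool:
  motion:
    - [0,0,0,-1.5]
    - [0,0,0,-1.5]
    - [0,0,0,0]

```text
clock: 5.08
position: [603.2, 29.5, 119.7]
ee_rot: [0.694, 0.14, -0.692, 0.139]
contact_force: [-3.1, 5.3, 5.8]
gripper_width: 12.4
```

```bash
python3 st.py
```

```text
clock 5.08
position [603.17  29.54 119.75]
contact_force [-3.15  5.34  5.82]
wrist_torque [1.67 0.77 0.09]
gripper_width 12.42
j6 1.652 tool z yaw deg 22.75
```

drive_tool:
  motion:
    - [0,0,0,-1.5]
    - [0,0,0,0]

```text
clock: 5.25
position: [603.2, 29.6, 119.7]
ee_rot: [0.692, 0.149, -0.69, 0.148]
contact_force: [-2.3, 6.4, 5.3]
gripper_width: 12.4
```

```bash
python3 st.py
```

```text
clock 5.25
position [603.15  29.55 119.75]
contact_force [-2.29  6.36  5.31]
wrist_torque [ 1.76  0.76 -0.05]
gripper_width 12.43
j6 1.678 tool z yaw deg 24.25
```

drive_tool:
  motion:
    - [0,0,0,-1.5]
    - [0,0,0,0]

```text
clock: 5.42
position: [603.1, 29.6, 119.7]
ee_rot: [0.69, 0.158, -0.688, 0.157]
contact_force: [-2.9, 6.0, 5.1]
gripper_width: 12.1
```

```bash
python3 st.py
```

```text
clock 5.42
position [603.13  29.59 119.74]
contact_force [-2.87  6.    5.14]
wrist_torque [1.76 0.8  0.02]
gripper_width 12.09
j6 1.704 tool z yaw deg 25.75
```

drive_tool:
  motion:
    - [0,0,0,-1.5]
    - [0,0,0,0]
    - [0,0,0,0]

```text
clock: 5.67
position: [603.1, 29.6, 119.7]
ee_rot: [0.688, 0.167, -0.686, 0.166]
contact_force: [-3.7, 6.3, 4.8]
gripper_width: 12.1
```

```bash
python3 st.py
```

```text
clock 5.67
position [603.12  29.62 119.72]
contact_force [-3.68  6.3   4.84]
wrist_torque [1.78 0.8  0.01]
gripper_width 12.14
j6 1.73 tool z yaw deg 27.22
```

drive_tool:
  motion:
    - [0,0,0,-1.5]
    - [0,0,0,0]
    - [0,0,0,0]

```text
clock: 5.92
position: [603.1, 29.7, 119.7]
ee_rot: [0.686, 0.176, -0.684, 0.175]
contact_force: [-2.7, 7.4, 5.5]
gripper_width: 12.6
```

```bash
python3 st.py
```

```text
clock 5.92
position [603.12  29.66 119.74]
contact_force [-2.73  7.44  5.55]
wrist_torque [1.87 0.8  0.01]
gripper_width 12.62
j6 1.756 tool z yaw deg 28.72
```

drive_tool:
  motion:
    - [0,0,0,-1.5]
    - [0,0,0,0]
    - [0,0,0,0]

```text
clock: 6.17
position: [603.1, 29.7, 119.7]
ee_rot: [0.684, 0.185, -0.682, 0.184]
contact_force: [-3.2, 6.2, 5.0]
gripper_width: 12.4
```

```bash
python3 st.py
```

```text
clock 6.17
position [603.11  29.71 119.75]
contact_force [-3.16  6.21  5.02]
wrist_torque [1.9  0.85 0.04]
gripper_width 12.38
j6 1.783 tool z yaw deg 30.22
```

drive_tool:
  motion:
    - [0,0,0,-3]
    - [0,0,0,-3]
    - [0,0,0,-3]
    - [0,0,0,-3]
    - [0,0,0,-3]
    - [0,0,0,-3]
    - [0,0,0,-3]
    - [0,0,0,-3]
    - [0,0,0,0]

```text
clock: 6.92
position: [602.7, 30.1, 119.7]
ee_rot: [0.63, 0.323, -0.628, 0.322]
contact_force: [-4.2, 8.1, 5.8]
gripper_width: 12.5
```

```bash
python3 st.py
python3 - <<'E'
from h import *
cv2.imwrite("pics/w3.png",cv2.convertScaleAbs(arm.get_image("wrist")[:,:,::-1],alpha=1.3))
E
```

```text
clock 6.92
position [602.69  30.14 119.73]
contact_force [-4.19  8.06  5.81]
wrist_torque [2.45 1.28 0.12]
gripper_width 12.48
j6 2.203 tool z yaw deg 54.31
```

View pics/w3.png

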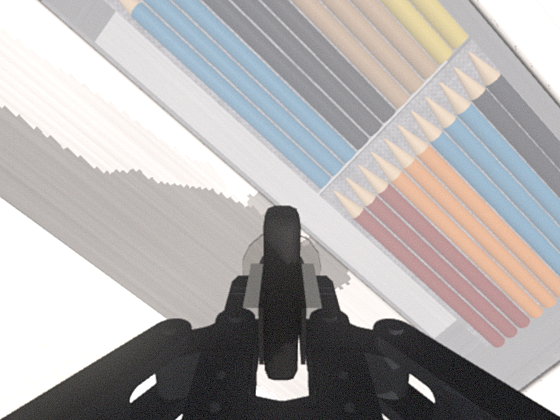

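The bar stays aligned with the tool while the case appears rotated by about 42°, so the knob is turning freely anticlockwise.

drive_tool:
  motion:
    - [0,0,0,-3.5]
    - [0,0,0,-3.5]
    - [0,0,0,-3.5]
    - [0,0,0,-3.5]
    - [0,0,0,-3.5]
    - [0,0,0,-3.5]
    - [0,0,0,-3.5]
    - [0,0,0,-3.5]
    - [0,0,0,-3.5]
    - [0,0,0,0]

```text
clock: 7.8
position: [601.9, 30.4, 119.7]
ee_rot: [0.519, 0.482, -0.517, 0.481]
contact_force: [-6.2, 9.4, 7.0]
gripper_width: 12.3
```

drive_tool:
  motion:
    - [0,0,0,-3]
    - [0,0,0,-3]
    - [0,0,0,-3]
    - [0,0,0,-3]
    - [0,0,0,-2.5]
    - [0,0,0,0]
    - [0,0,0,0]

```text
clock: 8.38
position: [601.6, 30.4, 119.7]
ee_rot: [0.454, 0.543, -0.453, 0.542]
contact_force: [-7.8, 9.9, 8.0]
gripper_width: 12.5
```

```bash
python3 st.py
```

```text
clock 8.38
position [601.56  30.42 119.73]
contact_force [-7.78  9.88  8.04]
wrist_torque [2.93 2.13 0.08]
gripper_width 12.49
j6 3.004 tool z yaw deg 100.23
```

drive_tool:
  motion:
    - [0,0,0,0]
    - [0,0,0,0]
    - [0,0,0,0]
    - [-10,0,0,0]
    - [-20,0,0,0]
    - [-30,0,0,0]
    - [0,0,0,0]
  grip: 35

```text
clock: 8.97
position: [606.4, 28.0, 185.1]
ee_rot: [0.456, 0.539, -0.451, 0.546]
contact_force: [1.2, -0.0, 1.2]
gripper_width: 35.3
```

drive_tool:
  motion:
    - [0,0,0,7]
    - [0,0,0,7]
    - [0,0,0,7]
    - [0,0,0,7]
    - [0,0,0,7]
    - [0,0,0,7]
    - [0,0,0,7]
    - [0,0,0,7]
    - [0,0,0,7]
    - [0,0,0,7]
  grip: 85.4

```text
clock: 9.8
position: [602.9, 27.7, 179.0]
ee_rot: [0.684, 0.182, -0.683, 0.182]
contact_force: [0.4, -0.2, -0.8]
gripper_width: 85.1
```

drive_tool:
  motion:
    - [-20,0,0,7]
    - [-20,0,0,7]
    - [0,0,0,4]
    - [0,0,0,0]
    - [0,0,0,0]

```text
clock: 10.22
position: [602.5, 27.9, 218.6]
ee_rot: [0.703, 0.075, -0.703, 0.075]
contact_force: [-0.4, -0.1, -0.8]
gripper_width: 85.4
```

```bash
python3 st.py
python3 - <<'E'
from h import *
s=arm.read_state();im=arm.get_image("wrist")[:,:,::-1]
print(proj([[601.3,29,137]],*cam("wrist",s)))
for x in rel([601.3,29,190],.213+np.pi/2,s)[:2]:print(x)
cv2.imwrite("pics/w4.png",cv2.convertScaleAbs(im,alpha=1.3))
g=im.astype(float).mean(2)
for r in (198,204,210,216): 
    w=np.where(g[r-1:r+2,180:390].mean(0)<75)[0]; print(r,w[[0,-1]]+180 if len(w) else None)
E
```

```text
clock 10.22
position [602.46  27.93 218.57]
contact_force [-0.36 -0.08 -0.81]
wrist_torque [-0.03  0.05 -0.08]
gripper_width 85.39
j6 1.47 tool z yaw deg 12.24
[[279.81298435 222.72907839]]
[28.57006442 -1.28837561  0.90943078]
-0.03333441870762499
198 [270 290]
204 [231 294]
210 [227 331]
216 [225 333]
```

View pics/w4.png

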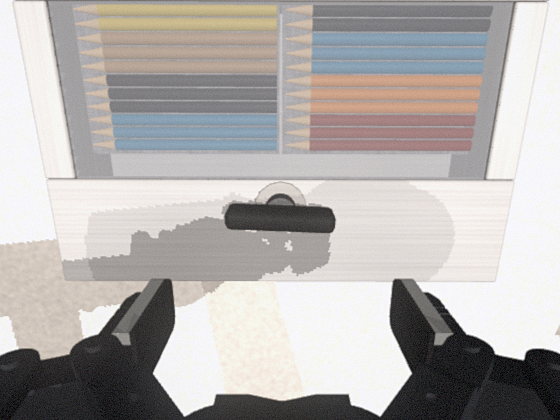

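The bar now lies along the lip, at columns 225–335 and row 217, turned about 87°. I'll pinch it by its ends so it can pivot between the pads while the lid swings.

drive_tool:
  motion:
    - [0,-1.3,0.9,0]
    - [25,0,0,0]
    - [25,0,0,0]
    - [20,0,0,0]
    - [15,0,0,0]
    - [10,0,0,0]
    - [8,0,0,0]
    - [6.5,0,0,0]
    - [0,0,0,0]

```text
clock: 11.02
position: [600.9, 29.2, 107.7]
ee_rot: [-0.702, -0.075, 0.704, -0.075]
contact_force: [-0.7, -0.1, -1.6]
gripper_width: 85.8
```

```bash
python3 st.py
python3 - <<'E'
from h import *
print(arm.pinch_z)
cv2.imwrite("pics/w5.png",cv2.convertScaleAbs(arm.get_image("wrist")[:,:,::-1],alpha=1.3))
E
```

```text
clock 11.02
position [600.88  29.25 107.66]
contact_force [-0.66 -0.14 -1.63]
wrist_torque [-0.02 -0.    0.01]
gripper_width 85.85
j6 1.466 tool z yaw deg 12.16
18.700000000000003
```

View pics/w5.png

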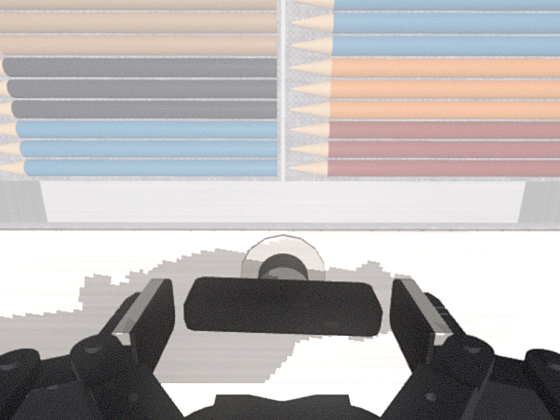

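The gripper is well centred, with bar ends at columns 184 and 382 between the pads at 175 and 391. Closing on the ends.

drive_tool:
  motion:
    - [0,0,0,0]
    - [0,0,0,0]
    - [0,0,0,0]
    - [0,0,0,0]
    - [0,0,0,0]
    - [0,0,0,0]
  grip: 60

```text
clock: 11.57
position: [602.1, 29.2, 110.5]
ee_rot: [0.704, 0.075, -0.702, 0.075]
contact_force: [-1.8, -1.2, 5.0]
gripper_width: 70.5
```

```bash
python3 st.py
python3 - <<'E'
import numpy as np
# increments of bar centre, tool axes: tool x=-up, tool z=-lidx ; lid angle steps
t=np.radians(np.arange(0,82,3)); X=-153*np.cos(t)+41*np.sin(t); Z=153*np.sin(t)+41*np.cos(t)
for i in range(len(t)-1): print(i*3+3, np.round([-(Z[i+1]-Z[i]),-(X[i+1]-X[i])],1).tolist())
E
```

```text
clock 11.57
position [602.14  29.22 110.49]
contact_force [-1.8  -1.16  4.97]
wrist_torque [-0.34  0.44 -0.02]
gripper_width 70.49
j6 1.466 tool z yaw deg 12.19
3 [-8.0, -2.4]
6 [-7.8, -2.8]
9 [-7.7, -3.2]
12 [-7.5, -3.6]
15 [-7.3, -4.0]
18 [-7.1, -4.3]
21 [-6.8, -4.7]
24 [-6.6, -5.0]
27 [-6.3, -5.4]
30 [-6.0, -5.7]
33 [-5.7, -6.0]
36 [-5.4, -6.3]
39 [-5.0, -6.6]
42 [-4.7, -6.8]
45 [-4.3, -7.1]
48 [-4.0, -7.3]
51 [-3.6, -7.5]
54 [-3.2, -7.7]
57 [-2.8, -7.8]
60 [-2.4, -8.0]
63 [-1.9, -8.1]
66 [-1.5, -8.2]
69 [-1.1, -8.2]
72 [-0.7, -8.3]
75 [-0.2, -8.3]
78 [0.2, -8.3]
81 [0.7, -8.3]
```

drive_tool:
  motion:
    - [-4,0,-1.2,0]
    - [-4,0,-1.2,0]
    - [-3.9,0,-1.4,0]
    - [-3.9,0,-1.4,0]
    - [-3.9,0,-1.6,0]
    - [-3.8,0,-1.6,0]
    - [0,0,0,0]

```text
clock: 12.15
position: [607.2, 30.4, 127.4]
ee_rot: [-0.7, -0.074, 0.706, -0.074]
contact_force: [4.6, -2.6, -15.1]
gripper_width: 70.3
```

```bash
python3 st.py
python3 - <<'E'
from h import *
cv2.imwrite("pics/w6.png",cv2.convertScaleAbs(arm.get_image("wrist")[:,:,::-1],alpha=1.3))
E
```

```text
clock 12.15
position [607.24  30.41 127.43]
contact_force [  4.65  -2.57 -15.07]
wrist_torque [-0.9  -0.81 -0.09]
gripper_width 70.25
j6 1.467 tool z yaw deg 12.01
```

View pics/w6.png

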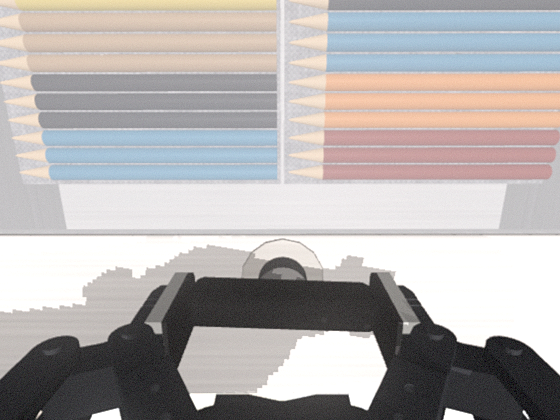

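The bar is still between the pads and the wrist force is about 15 N downward, so the lid is being carried. Continuing along the arc.

drive_tool:
  motion:
    - [-7.7,0,-3.2,0]
    - [-7.5,0,-3.6,0]
    - [-7.3,0,-4,0]
    - [-7.1,0,-4.3,0]
    - [-6.8,0,-4.7,0]
    - [0,0,0,0]

```text
clock: 12.7
position: [626.0, 34.5, 162.9]
ee_rot: [-0.699, -0.074, 0.707, -0.074]
contact_force: [2.2, -2.7, -16.9]
gripper_width: 70.0
```

```bash
python3 st.py
python3 - <<'E'
from h import *
cv2.imwrite("pics/w7.png",cv2.convertScaleAbs(arm.get_image("scene")[140:330,190:400,::-1].repeat(3,0).repeat(3,1),alpha=1.3))
E
```

```text
clock 12.7
position [625.95  34.5  162.89]
contact_force [  2.24  -2.71 -16.87]
wrist_torque [-0.97 -0.46 -0.14]
gripper_width 70.03
j6 1.47 tool z yaw deg 11.99
```

View pics/w7.png

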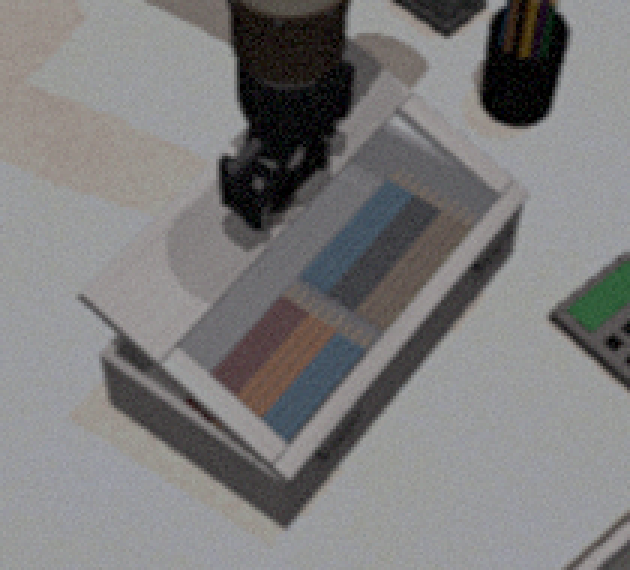

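The lid is up about 20° and following. Continuing.

drive_tool:
  motion:
    - [-6.6,0,-5,0]
    - [-6.3,0,-5.4,0]
    - [-6,0,-5.7,0]
    - [-5.7,0,-6,0]
    - [-5.4,0,-6.3,0]
    - [-5,0,-6.6,0]
    - [-4.7,0,-6.8,0]
    - [-4.3,0,-7.1,0]
    - [0,0,0,0]

```text
clock: 13.5
position: [674.6, 44.8, 209.2]
ee_rot: [-0.7, -0.074, 0.707, -0.075]
contact_force: [-0.6, -4.4, -18.9]
gripper_width: 69.8
```

```bash
cat > ang.py <<'E'
from h import *
s=arm.read_state();p=s["position"]
d=p-np.array([602.1,29.2,110.5]); X=d[0]*np.cos(.213)+d[1]*np.sin(.213)-153; Z=d[2]+41
print("lid est deg",np.degrees(np.arctan2(Z,-X)-np.arctan2(41,153)).round(1),"radius",np.hypot(X,Z).round(1),"of",np.hypot(153,41).round(1))
E
python3 st.py; python3 ang.py
```

```text
clock 13.5
position [674.56  44.85 209.16]
contact_force [ -0.6   -4.42 -18.89]
wrist_torque [-1.58  0.59  0.11]
gripper_width 69.84
j6 1.478 tool z yaw deg 12.12
lid est deg 45.5 radius 160.4 of 158.4
```

drive_tool:
  motion:
    - [-3.6,0,-7.3,0]
    - [-3.2,0,-7.5,0]
    - [-2.8,0,-7.7,0]
    - [-2.4,0,-7.8,0]
    - [-2,0,-8,0]
    - [-1.6,0,-8.1,0]
    - [0,0,0,0]

```text
clock: 14.08
position: [719.9, 54.6, 227.5]
ee_rot: [-0.7, -0.074, 0.706, -0.075]
contact_force: [-5.6, -4.1, -11.5]
gripper_width: 69.7
```

```bash
python3 st.py; python3 ang.py
```

```text
clock 14.08
position [719.9   54.58 227.48]
contact_force [ -5.57  -4.14 -11.53]
wrist_torque [-1.31  1.78 -0.22]
gripper_width 69.7
j6 1.483 tool z yaw deg 12.11
lid est deg 63.4 radius 161.3 of 158.4
```

drive_tool:
  motion:
    - [-0.8,0,-6,0]
    - [-0.6,0,-6,0]
    - [-0.4,0,-6,0]
    - [-0.2,0,-6,0]
    - [0,0,-5,0]
    - [0,0,0,0]
    - [0,0,0,0]

```text
clock: 14.67
position: [748.5, 60.5, 231.6]
ee_rot: [-0.702, -0.075, 0.705, -0.076]
contact_force: [-6.3, -3.9, -8.2]
gripper_width: 69.1
```

```bash
python3 st.py; python3 ang.py
```

```text
clock 14.67
position [748.54  60.53 231.56]
contact_force [-6.32 -3.95 -8.19]
wrist_torque [-1.28  1.98  0.41]
gripper_width 69.1
j6 1.489 tool z yaw deg 12.23
lid est deg 73.8 radius 162.1 of 158.4
```

Near the stop now. I'll ease on in small steps until the force shows it.

drive_tool:
  motion:
    - [0,0,-3,0]
    - [0,0,-3,0]
    - [0,0,0,0]
    - [0,0,0,0]

```text
clock: 15.0
position: [753.9, 61.8, 231.8]
ee_rot: [-0.701, -0.074, 0.705, -0.075]
contact_force: [-7.1, -4.3, -5.7]
gripper_width: 69.1
```

```bash
python3 st.py; python3 ang.py
```

```text
clock 15.0
position [753.91  61.82 231.77]
contact_force [-7.14 -4.3  -5.69]
wrist_torque [-1.16  2.36 -0.3 ]
gripper_width 69.15
j6 1.487 tool z yaw deg 12.11
lid est deg 75.8 radius 162.3 of 158.4
```

drive_tool:
  motion:
    - [0,0,-3,0]
    - [0,0,-3,0]
    - [0,0,0,0]
    - [0,0,0,0]

```text
clock: 15.33
position: [759.6, 63.0, 231.8]
ee_rot: [-0.701, -0.074, 0.705, -0.075]
contact_force: [-7.1, -3.8, -6.3]
gripper_width: 69.1
```

```bash
python3 st.py; python3 ang.py;  python3 - <<'E'
from h import *
cv2.imwrite("pics/s8.png",cv2.convertScaleAbs(arm.get_image("scene")[110:330,190:400,::-1].repeat(2,0).repeat(2,1),alpha=1.3))
E
```

```text
clock 15.33
position [759.56  63.03 231.84]
contact_force [-7.15 -3.84 -6.28]
wrist_torque [-1.1   2.58 -0.26]
gripper_width 69.07
j6 1.488 tool z yaw deg 12.12
lid est deg 77.8 radius 162.5 of 158.4
```

View pics/s8.png

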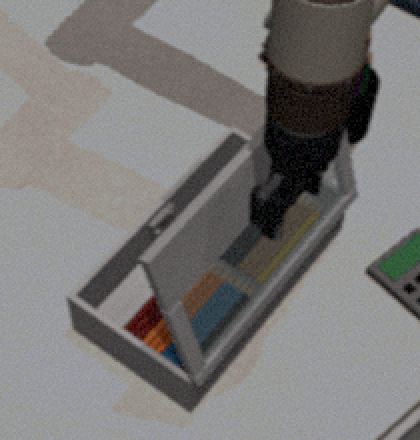

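The lid is nearly upright, but the force hasn't risen at a stop yet. Easing on.

drive_tool:
  motion:
    - [0,0,-3,0]
    - [0,0,-3,0]
    - [0,0,0,0]
    - [0,0,0,0]

```text
clock: 15.72
position: [765.4, 64.1, 231.7]
ee_rot: [-0.701, -0.075, 0.705, -0.076]
contact_force: [-7.4, -4.6, -6.7]
gripper_width: 69.3
```

```bash
python3 st.py; python3 ang.py
```

```text
clock 15.72
position [765.41  64.14 231.69]
contact_force [-7.4  -4.57 -6.7 ]
wrist_torque [-1.33  2.56  0.4 ]
gripper_width 69.3
j6 1.491 tool z yaw deg 12.24
lid est deg 79.9 radius 162.8 of 158.4
```

drive_tool:
  motion:
    - [0,0,-3,0]
    - [0,0,-2,0]
    - [0,0,0,0]
    - [0,0,0,0]

```text
clock: 16.05
position: [765.6, 64.2, 231.5]
ee_rot: [-0.696, -0.074, 0.71, -0.076]
contact_force: [-20.0, -4.9, -3.0]
gripper_width: 68.7
```

```bash
python3 st.py; python3 ang.py
```

```text
clock 16.05
position [765.61  64.17 231.47]
contact_force [-20.    -4.89  -3.04]
wrist_torque [-1.59  5.91  0.37]
gripper_width 68.73
j6 1.491 tool z yaw deg 12.23
lid est deg 80.0 radius 162.6 of 158.4
```

It stalled at the stop and the force rose to 20 N. I'll relieve the push and release.

drive_tool:
  motion:
    - [0,0,4,0]
    - [0,0,0,0]

```text
clock: 16.22
position: [765.5, 64.2, 231.7]
ee_rot: [-0.701, -0.075, 0.706, -0.076]
contact_force: [-9.2, -4.9, -6.5]
gripper_width: 69.0
```

drive_tool:
  motion:
    - [0,0,0,0]
    - [0,0,0,0]
    - [0,0,0,0]
    - [0,0,0,0]
    - [0,0,0,0]
  grip: 85.4

```text
clock: 16.63
position: [770.1, 66.1, 232.7]
ee_rot: [0.705, 0.075, -0.701, 0.075]
contact_force: [0.3, 0.3, -0.4]
gripper_width: 85.4
```

```bash
python3 st.py; python3 ang.py
```

```text
clock 16.63
position [770.11  66.09 232.69]
contact_force [ 0.33  0.29 -0.37]
wrist_torque [0.04 0.01 0.02]
gripper_width 85.35
j6 1.49 tool z yaw deg 12.2
lid est deg 81.6 radius 164.3 of 158.4
```

drive_tool:
  motion:
    - [-5,0,-2,0]
    - [-8,0,-2,0]
    - [-10,0,0,0]
    - [-15,0,0,0]
    - [-20,0,0,0]
    - [-20,0,0,0]
    - [-20,0,0,0]
    - [-20,0,0,0]
    - [0,0,0,0]
    - [0,0,0,0]

```text
clock: 17.47
position: [773.5, 66.3, 351.0]
ee_rot: [0.705, 0.075, -0.701, 0.075]
contact_force: [-0.1, 0.3, -0.4]
gripper_width: 85.2
```

```bash
python3 st.py;  python3 - <<'E'
from h import *
a=arm.get_image("scene")[110:330,190:400,::-1].repeat(2,0).repeat(2,1)
b=arm.get_image("wrist")[:,:,::-1]
im=np.zeros((440,800,3),np.uint8); im[:440,:420]=a; b=cv2.resize(b,(380,285)); im[:285,420:]=b
# lid plane prediction in scene: lip ends at 1.30 rad, 1.2 rad
for t in (1.30,1.2):
    h=np.array([750.5,59,85]);f=np.array([np.cos(.21),np.sin(.21),0]);n=np.array([-np.sin(.21),np.cos(.21),0])
    l=h-215*np.cos(t)*f+[0,0,215*np.sin(t)]
    print(t,((proj([l+170*n,l-170*n],*cam("scene"))-[190,110])*2).round().tolist())
cv2.imwrite("pics/s9.png",cv2.convertScaleAbs(im,alpha=1.3))
E
```

```text
clock 17.47
position [773.54  66.33 350.98]
contact_force [-0.13  0.29 -0.36]
wrist_torque [-0.01  0.02 -0.01]
gripper_width 85.17
j6 1.49 tool z yaw deg 12.15
1.3 [[327.0, 60.0], [139.0, 260.0]]
1.2 [[311.0, 56.0], [124.0, 253.0]]
```

View pics/s9.png

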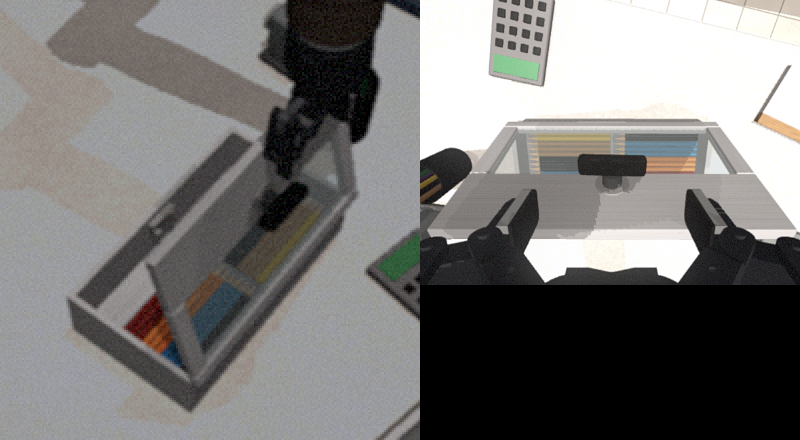

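The lid stands open on its own. Its near lip corner is at (150,266), against a prediction of (139,260) for 1.30 rad and (124,253) for 1.2 rad. The bar is still parallel to the lip, and the gripper is clear with about 0 N at the wrist.

```bash
python3 -c "
from bench import arm
arm.job_done()"
```

```text
the job is handed in; nothing more can be done
```

The display case is open: the T-knob is turned a quarter turn and the lid stands up at its stop. I handed the job in at about 17.5 s of the 72 s. The hand-in reports no verdict.

- **Knob:** I tried it anticlockwise in 1.5° steps. It met no stop, so I turned it on to about 88° (1.53 rad) with the lid still down. The later wrist picture suggested about 87°.
- **Lid:** I gripped the bar by its ends and carried the lid up its arc. It stopped moving and the force rose to 20 N, which I took as the stop. I then eased off and released it.
- **Last checks:** The gripper was clear, with about 0 N at the wrist. In the last scene picture the lip lies slightly past the position predicted for 1.30 rad, well beyond the one for 1.2 rad. The bar is still parallel to the lip.
- **Bystanders and glass:** I planned the moves to stay clear of the glass and the pot, tin and sharpener. I did not measure the bystanders again at the end.
- **Disagreements:** My lid angle from the gripper position read 80° at the stop instead of 75°, probably because the bar shifted a little between the pads. The wrist camera also placed the knob about 3 mm farther back than the top camera, so I used a point in between.

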